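# Show the fitting side of a denture to the inspection camera

### The arm

A 7-joint arm with a two-finger parallel gripper is mounted at the origin on a cart in front of the work surface, level with it; the furniture and walls round the work are solid. World frame = base frame: x ahead of the robot, y to its left, z up, the work surface at z = 0. Lengths are in m, angles in rad, forces in N, time in s.
With the tool pointing down it reaches from about 0.4 to 0.85 m from the base axis. Payload 10.4 kg.
Tool frame: the origin (TCP) lies midway between the tips of the shut fingers; the grasp point (between the pads) lies manip.grip_depth behind it (manip.grip_depth is the distance from the TCP to the grasp point, in m); z points along the fingers, x is the direction in which the jaws open and shut, and the axes are right-handed (so a half turn about z gives the same grasp; the last joint's range is limited). The gripper opens to 85 mm and grips with 20 to 120 N. Pads are 22 mm wide; open, the fingers measure 114 mm over their backs; the gripper's body (76 mm by 85 mm) begins 54 mm behind the grasp point. The pads swing forward as they close: fully open they stand 13 mm farther back than shut.
Start: joints at [1.276, 0.332, -0.065, 1.46, 0.022, 1.35, -0.088], TCP at [0.168, -0.602, 0.231] pointing down, gripper open.
Joint ranges: [-2.6, 2.6], [-0.5, 2.12], [-1.47, 1.34], [0.16, 2.42], [-1.27, 4.41], [0.06, 2.06], [-2.6, 2.6]. Speed limits (rad/s): [2.22, 2.22, 2.79, 2.79, 3.14, 3.14, 3.14].

### API

Orientations are given as a unit quaternion [x, y, z, w].
In Python, from workcell import manip gives the robot as it stands. The module is installed in compiled form; this text tells all that it offers.
- The arm moves only by the tool send_rows, never from a script. Its argument "steps" is a list of rows, each a list of 2 entries, a list of its own where there are three numbers: the shift along the tool's x, y, z in m, then the turn about the tool's z in rad. In form: [[[x, y, z], spin], ...]. A call has exactly 8 rows; each row is the pose to reach, as a shift and turn from the pose commanded when the call began, along the tool's axes at that moment; what a row does not reach only later rows make up. A row lasts 1/8 s, in which the tool goes at most 62.5 mm and 10.7 degrees, less where a joint would pass 70% of its speed; a pose out of reach is approached as far as the arm can. A call with a gripper value outside its range is refused whole. "hand" is the opening, from 0 (shut) to 1 (fully open), set as the call begins (left out, the last holds). The fingers move at their own pace and stop on an object; "force" is the grip in N (left out, the last holds). Time passes only in rows, so rows that repeat a pose let the fingers close, or fill a call up. It gives the time, the measured TCP pose, the force and the opening at its end, in the units of the state.
- manip.get_obs(): the state, without advancing time (a new reading comes with each control period).
- manip.camera(name): name is "scene" or "side" or "wrist"; returns (picture, depth): 480x640x3 uint8, red, green, blue; 480x640 float32, m along the optical axis (not along the pixel's ray), 0 where there is no reading.
- manip.camera_info(name): a dict with "intrinsics" (3x3 intrinsics, pixels), "pose" (4x4, takes a point from camera to world coordinates); the wrist camera has in their place "T_tool_cam" (4x4, takes a point from camera to tool coordinates, whose origin is the TCP and whose axes are the tool frame's). Camera axes: x right, y up, looking along -z (the intrinsics and any distortion apply to the point x, -y, -z); pixel columns grow to the right and rows downward; lengths in m; the calibration is good to about 2 mm. A picture is of the moment at which its call begins: read the wrist's pose just before it. camera_info takes no time and is no camera call.
- manip.hand_in(): hands the job in, once; it reports no verdict.
The state is a dict: "clock": time; "joint_pos": joint angles; "joint_velocities": joint speeds; "tau": joint torques, N m; "position": TCP position; "ee_rot": TCP orientation; "ft_force": force on the tool from outside, world axes, zero at the start; "torque": the same for the moment, N m; "grip_width": opening from 0.0 (shut) to 1.0 (fully open).
Only numpy, scipy, OpenCV 4.12 (cv2) and the standard library are available. Lean on these libraries where they do the work, as an engineer would, in place of code of your own. Each camera call takes 0.05 s, during which the arm holds its last target.

### The job

Slide the blue shutter of the inspection camera fully open by its orange tab, then pick up the pink denture and present its underside to the lens: in the air, centred on and square to the line of sight, 130 mm straight out from the glass, front teeth toward the low edge of the sloping camera face. Finish while still holding it there, still, and leave the purple silicone key, white cast and red wax block where they are.

Things in the scene. Friction and masses are not known exactly. Their poses are not given: they have to be found in the camera images.
- denture: upper denture, pink base, white teeth, 50 x 62 x 19 mm, 30 g, lying teeth up. Origin: centre of its underside. x runs from the front teeth (x = -24 mm) to the rear edge of the palate (+25 mm), y across the arch (+-31 mm), z up. Solid to 12 mm high at the front, 8 mm at the rear edge. Pinch it front to back at the middle (49 mm) or across the arch (62 mm)
- denture_front (a point): point at the front teeth of the denture, 24 mm in front of its origin (-x) and 6 mm up
- camera: fixed upward-looking inspection camera: grey box on a dark base plate, 130 x 155 mm. Origin: on the bench straight below the lens glass; x points away from the low edge (roughly away from the robot), y left, z up. It spans y = -50 to +105 mm. Its top face slopes 25 degrees, low edge (54 mm high) toward the robot, high edge 102 mm high
- lens: round lens in the sloping face, 51 mm wide with its light ring, under the shutter at the start. Origin: centre of the glass, 78 mm above the bench. z: line of sight, out of the face, 25 degrees off vertical toward the low edge; x climbs the face from low to high edge; y left. Denture origin belongs at (0, 0, 130 mm) here, axes parallel. Rails 9 mm high along y at x = +-31 mm
- shutter (a joint): slide of the blue shutter plate (56 x 56 mm) along the lens's +y (left): 0 is shut, over the lens; 0.060 m is fully open, at its stop. Starts shut or nearly so; slides against about 1.5 N of friction and stays where it is left
- shutter_tab (a point): top of the orange tab that stands on the middle of the shutter along the lens's z; the tab is 10 mm thick along y, 24 mm along x and its top is 35 mm out from the glass (upright part from 10 mm to 35 mm out); nothing stands beside it
- silicone_key: purple horseshoe-shaped silicone key, 37 x 66 x 15 mm, loose bystander. Origin: centre of its underside
- cast_white: white plaster jaw model on a pale yellow base, 66 x 70 x 47 mm, loose bystander. Origin: centre of its underside
- wax_block: red block of modelling wax, 32 x 68 x 11 mm, loose bystander. Origin: centre of its underside

How it is judged:
By the outcome, as a careful person would: the job done as asked, in the order asked, and still so for the second after the job is handed in, while the arm keeps its last pose, push and grip.
It also fails if it takes over 51 s, if anything falls off the work surface, if the arm or the gripper's body presses on something with over 40 N, if the wrist force passes 120 N, or if a joint passes its speed limit or range.

## Working session

There is one attempt and no reset: what is moved stays moved. The work goes in short steps, Python scripts to look and compute and a tool call to move; the robot and the scene stay as the last step left them, time stands still between calls to the robot, and variables do not carry over. Pictures are saved under pics/ and viewed, and the job is handed in when it is done.

Besides the shell and the picture viewer there is one more tool, called after "Call:" as name(argument=value, ...) on one line, values as JSON. send_rows: Moves the arm, as the interface text tells. Its arguments: {"type":"object","properties":{"steps":{"type":"array"},"hand":{"type":"number"},"force":{"type":"number"}},"required":["steps"]}

```bash
mkdir -p pics; python3 - <<'E'
from workcell import manip
import cv2,numpy as np
print(manip.grip_depth); print(manip.get_obs())
for n in ("scene","side","wrist"):
    p,d=manip.camera(n); np.savez(f"{n}0.npz",p=p,d=d); cv2.imwrite(f"pics/{n}0.png",p[:,:,::-1]); print(n,manip.camera_info(n))
print(manip.get_obs()["clock"])
E
```

```text
0.0187
{'clock': 0.0, 'joint_pos': array([ 1.276381  ,  0.33286856, -0.0646808 ,  1.46095459,  0.02156938,
        1.34990557, -0.08849728]), 'joint_velocities': array([-0.00402918,  0.00083354, -0.0020895 ,  0.00152534,  0.00152588,
        0.00115262, -0.0005    ]), 'tau': array([ 8.91255077e-04, -6.25453520e+01,  4.94051341e-02, -3.91607666e+01,
        1.62653049e-02,  9.91256355e-03,  5.63912693e-05]), 'position': array([ 0.16769012, -0.60168498,  0.23051161]), 'ee_rot': array([ 7.96391560e-01, -6.04780922e-01, -5.87381192e-04, -4.18228704e-04]), 'ft_force': array([-0.34223702, -0.36521022,  0.99589649]), 'torque': array([ 0.0269751 , -0.03454217,  0.01757964]), 'grip_width': 1.0014748501321067}
scene {'intrinsics': array([[443.5637284 ,   0.        , 316.70747713],
       [  0.        , 443.5637284 , 230.03600007],
       [  0.        ,   0.        ,   1.        ]]), 'pose': array([[-0.75185553,  0.29254115, -0.59087472,  0.04117983],
       [-0.65931524, -0.32803772,  0.67653135,  0.47197043],
       [ 0.00408406,  0.89822655,  0.43951381,  0.47860974],
       [ 0.        ,  0
[... 305 characters left out ...]
 0.64426853, -0.76077977, -0.92250064],
       [ 0.01321633,  0.76372702,  0.64540403,  0.79578559],
       [ 0.        ,  0.        ,  0.        ,  1.        ]])}
wrist {'intrinsics': array([[369.80397199,   0.        , 317.49863101],
       [  0.        , 369.80397199, 244.05268538],
       [  0.        ,   0.        ,   1.        ]]), 'T_tool_cam': array([[ 9.99999906e-01,  2.23432031e-04,  3.71987151e-04,
         4.72376042e-04],
       [ 3.33127599e-04, -9.44625127e-01, -3.28151273e-01,
        -8.51883474e-02],
       [ 2.78068904e-04,  3.28151366e-01, -9.44625113e-01,
        -1.43468231e-01],
       [ 0.00000000e+00,  0.00000000e+00,  0.00000000e+00,
         1.00000000e+00]])}
0.15
```

View pics/scene0.png

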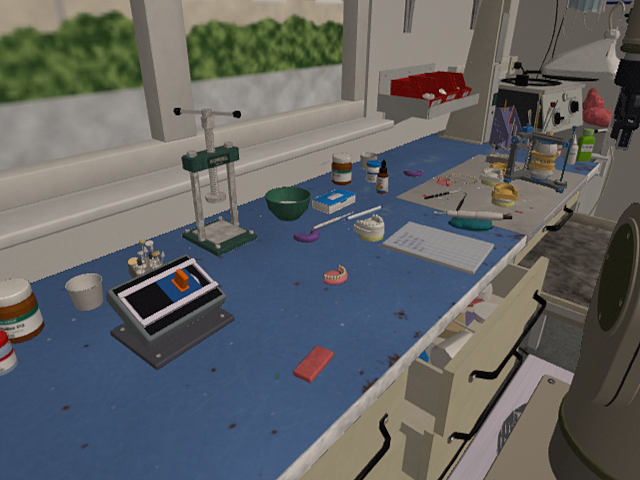

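View pics/side0.png

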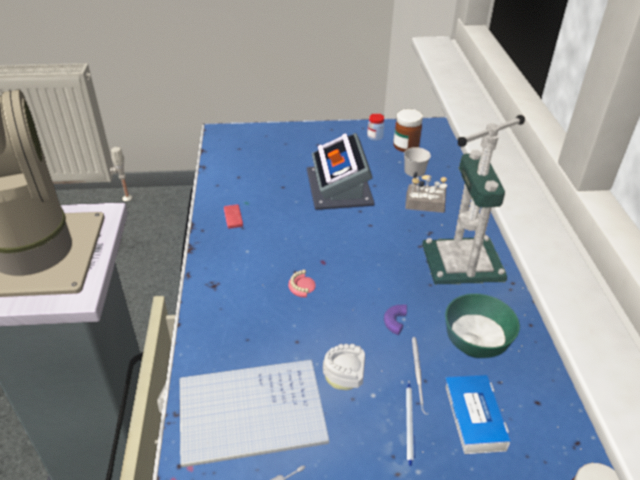

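View pics/wrist0.png

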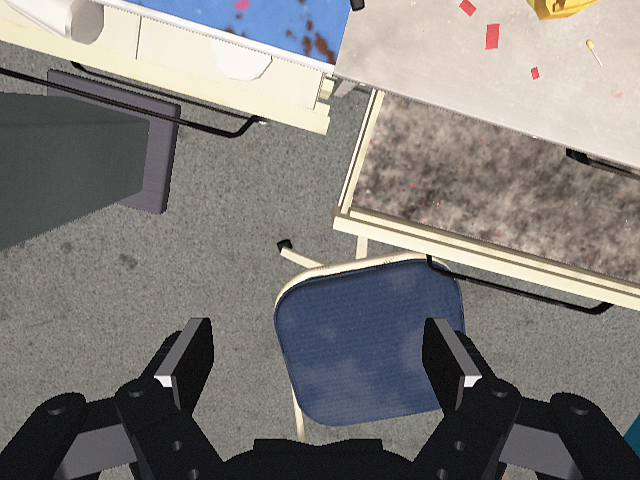

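The scene shows the camera box at about (172,305) with the orange tab at (182,279), denture (335,276), wax (313,362), cast (370,229) and key (306,237). The side view shows the denture at (302,284), tab (336,158), cast (344,366). Next I'll measure.

```bash
cat > h.py <<'E'
import numpy as np,cv2
from scipy.spatial.transform import Rotation as R
from workcell import manip
def cam(n,obs=None):
    i=manip.camera_info(n)
    if 'pose' in i: return i['intrinsics'],i['pose']
    T=np.eye(4);T[:3,:3]=R.from_quat(obs['ee_rot']).as_matrix();T[:3,3]=obs['position']
    return i['intrinsics'],T@i['T_tool_cam']
def pts(K,T,u,v,d):
    u,v,d=map(np.asarray,(u,v,d))
    c=np.stack([(u-K[0,2])/K[0,0]*d,-(v-K[1,2])/K[1,1]*d,-d],-1)
    return c@T[:3,:3].T+T[:3,3]
def plane(K,T,u,v,z):
    p=pts(K,T,u,v,np.ones(np.shape(u)));o=T[:3,3];r=p-o
    return o+r*((z-o[2])/r[...,2])[...,None]
def hsv(p): return cv2.cvtColor(p,cv2.COLOR_RGB2HSV)
def comps(m,mn=15):
    n,l,s,c=cv2.connectedComponentsWithStats(m.astype(np.uint8))
    return [(l==k,s[k],c[k]) for k in range(1,n) if s[k][4]>=mn]
E
python3 - <<'E'
from h import *
roi={'scene':{'tab':(165,262,200,296),'dent':(318,260,352,290),'wax':(290,340,335,385),'cast':(350,212,390,246),'key':(290,226,322,246)},
'side':{'tab':(322,145,352,175),'dent':(284,266,320,302),'wax':(220,200,246,232),'cast':(318,340,372,394),'key':(378,300,414,336)}}
for n in roi:
    z=np.load(n+'0.npz');p,d=z['p'],z['d'];K,T=cam(n);H=hsv(p).astype(int)
    for k,(a,b,c,e) in roi[n].items():
        h,s,v=[H[b:e,a:c,j] for j in range(3)]
        if k=='tab': m=(h>4)&(h<20)&(s>150)&(v>90)
        elif k=='key': m=(h>125)&(h<160)&(s>80)
        elif k=='cast': m=~((h>95)&(h<125)&(s>80))
        else: m=((h<8)|(h>160))&(s>60) if k=='wax' else ~((h>95)&(h<130)&(s>90))
        cs=comps(m,5); 
        mm=max(cs,key=lambda t:t[1][4])[0]
        vv,uu=np.nonzero(mm);uu=uu+a;vv=vv+b
        P=pts(K,T,uu,vv,d[vv,uu])
        print(n,k,len(uu),'uv',uu.mean().round(1),vv.mean().round(1),'med',np.median(P,0).round(3),'p5',np.percentile(P,5,axis=0).round(3),'p95',np.percentile(P,95,axis=0).round(3))
    # table heights
    for (u,v) in ((300,320),(250,300)): print('bench',pts(K,T,u,v,d[v,u]).round(4))
for n in roi:
    p=np.load(n+'0.npz')['p']
    a,b,c,e=(100,240,360,390) if n=='scene' else (270,120,400,310)
    f=3 if n=='scene' else 4
    cr=cv2.resize(p[b:e,a:c],None,fx=f,fy=f,interpolation=cv2.INTER_CUBIC)[:600,:800]; cv2.imwrite(f'pics/{n}_crop.png',cr[:,:,::-1])
E
```

```text
scene tab 241 uv 180.5 280.2 med [0.596 0.165 0.096] p5 [0.587 0.157 0.08 ] p95 [0.612 0.168 0.11 ]
scene dent 370 uv 335.4 275.9 med [ 0.507 -0.119  0.008] p5 [ 0.49  -0.151 -0.002] p95 [ 0.535 -0.096  0.017]
scene wax 808 uv 313.0 363.5 med [0.378 0.093 0.009] p5 [0.363 0.06  0.003] p95 [0.395 0.122 0.011]
scene cast 666 uv 370.2 228.3 med [ 0.562 -0.307  0.027] p5 [ 0.538 -0.386 -0.002] p95 [ 0.599 -0.296  0.042]
scene key 211 uv 307.1 236.2 med [ 0.665 -0.207  0.01 ] p5 [ 0.652 -0.241  0.001] p95 [ 0.691 -0.191  0.013]
bench [ 0.4748  0.0188 -0.003 ]
bench [ 0.5853  0.0372 -0.0027]
side tab 165 uv 335.1 156.6 med [0.606 0.157 0.096] p5 [0.594 0.152 0.076] p95 [0.618 0.22  0.111]
side dent 574 uv 300.9 283.8 med [ 0.517 -0.126  0.008] p5 [ 0.497 -0.152 -0.001] p95 [ 0.539 -0.094  0.018]
side wax 345 uv 232.9 216.0 med [0.387 0.082 0.01 ] p5 [0.371 0.055 0.005] p95 [0.402 0.117 0.013]
side cast 1735 uv 344.1 366.4 med [ 0.573 -0.337  0.033] p5 [ 0.545 -0.363  0.   ] p95 [ 0.603 -0.302  0.045]
side key 366 uv 394.2 317.6 med [ 0.672 -0.221  0.014] p5 [ 0.659 -0.25   0.01 ] p95 [ 0.693 -0.198  0.017]
bench [ 5.114e-01 -2.062e-01  2.000e-04]
bench [ 4.239e-01 -1.518e-01 -2.000e-04]
```

View pics/scene_crop.png

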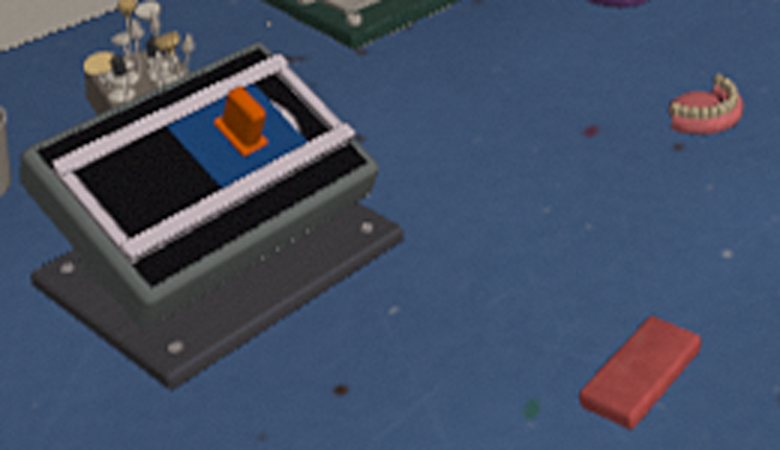

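View pics/side_crop.png

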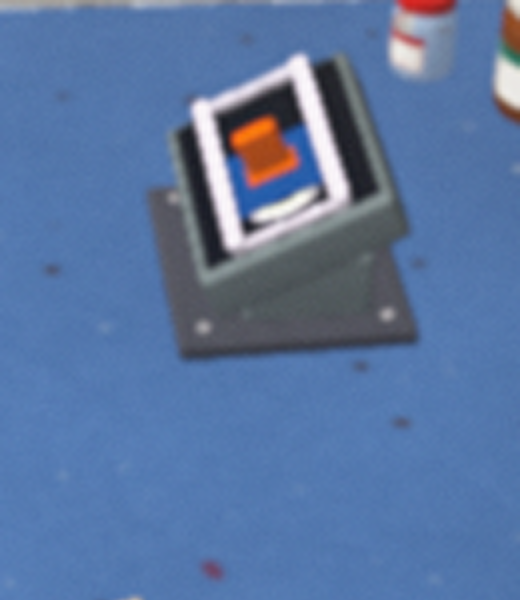

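Call:
send_rows(steps=[[[-0.026,-0.044,-0.009],-0.175],[[-0.052,-0.088,-0.018],-0.35],[[-0.078,-0.132,-0.027],-0.525],[[-0.105,-0.175,-0.035],-0.7],[[-0.13,-0.22,-0.044],-0.875],[[-0.157,-0.263,-0.053],-1.05],[[-0.184,-0.307,-0.062],-1.225],[[-0.21,-0.35,-0.07],-1.4]], hand=1.0, force=20)

```text
clock: 1.15
position: [0.4495, -0.3044, 0.3016]
ee_rot: [0.999, 0.053, -0.0, 0.0]
ft_force: [1.1, -1.1, -0.1]
grip_width: 1.004
```

Call:
send_rows(steps=[[[0.009,-0.041,-0.0025],-0.183],[[0.019,-0.082,-0.005],-0.366],[[0.028,-0.123,-0.0075],-0.55],[[0.038,-0.164,-0.01],-0.733],[[0.047,-0.205,-0.0125],-0.916],[[0.056,-0.246,-0.015],-1.1],[[0.066,-0.287,-0.0175],-1.283],[[0.075,-0.328,-0.02],-1.466]])

```text
clock: 2.15
position: [0.49, 0.0294, 0.3213]
ee_rot: [0.706, 0.708, -0.0, 0.0]
ft_force: [1.6, 0.2, -0.7]
grip_width: 0.998
```

```bash
python3 - <<'E'
from h import *
o=manip.get_obs();p,d=manip.camera('wrist');import pickle
pickle.dump((o,p,d),open('w1.pkl','wb'));cv2.imwrite('pics/w1.png',p[:,:,::-1]);print(o['clock'],o['position'],o['joint_pos'],o['joint_velocities'].round(3))
E
```

```text
2.15 [0.49001493 0.02938179 0.32132937] [ 0.64508049  0.05038197 -0.81552793  1.61990715  0.03717916  1.48720942
  1.39996947] [-0.391  0.16  -0.375 -0.151  0.121  0.055  0.687]
```

View pics/w1.png

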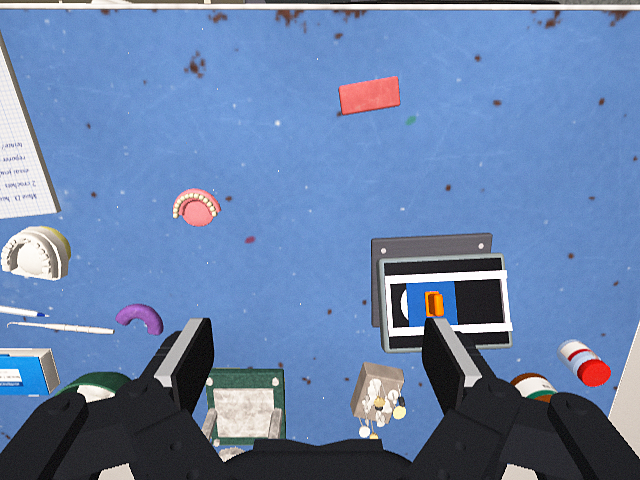

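```bash
python3 - <<'E'
from h import *
import pickle
manip.camera('side')
o=manip.get_obs();p,d=manip.camera('wrist')
pickle.dump((o,p,d),open('w2.pkl','wb'));print(o['clock'],o['position'],o['joint_velocities'].round(3))
K,T=cam('wrist',o);H=hsv(p).astype(int);h,s,v=[H[...,j] for j in range(3)]
def reg(name,m,box):
    a,b,c,e=box;mm=np.zeros_like(m);mm[b:e,a:c]=m[b:e,a:c]
    mm=max(comps(mm,5),key=lambda t:t[1][4])[0];vv,uu=np.nonzero(mm)
    P=pts(K,T,uu,vv,d[vv,uu]);r=cv2.minAreaRect(np.stack([uu,vv],1).astype(np.float32))
    print(name,len(uu),'uv',uu.mean().round(1),vv.mean().round(1),'med',np.median(P,0).round(4),'z',np.percentile(P[:,2],[2,50,98]).round(4),'rect',np.round(r[0],1),np.round(r[1],1),round(r[2],1))
    return mm,P
print('bench',pts(K,T,300,200,d[200,300]),pts(K,T,150,150,d[150,150]))
white=(s<60)&(v>200); m,P=reg('frame',white,(370,250,530,350))
# fit plane
c=np.median(P,0);
for _ in range(5):
    A=np.c_[P[:,:2],np.ones(len(P))];k=np.linalg.lstsq(A,P[:,2],rcond=None)[0];res=P[:,2]-A@k;P=P[abs(res)<.004]
n=np.array([-k[0],-k[1],1]);n/=np.linalg.norm(n);print('normal',n,'tilt',np.degrees(np.arccos(n[2])),'yaw',np.degrees(np.arctan2(-n[1],-n[0])),len(P),res.std())
q=P[:,:2]-P[:,:2].mean(0)
r=cv2.minAreaRect(P[:,:2].astype(np.float32)*1000);print('frame rect xy',r, 'corners',cv2.boxPoints(r).round(1).tolist())
m,P=reg('tab',(h>4)&(h<22)&(s>150)&(v>90),(415,280,455,325))
top=P[P[:,2]>np.percentile(P[:,2],98)-.012];print(top.mean(0),top.min(0),top.max(0))
m,P=reg('shut',(h>100)&(h<118)&(s>150),(395,275,470,335))
r=cv2.minAreaRect(P[:,:2].astype(np.float32)*1000);print('shutter',r)
base,P=reg('denture',~((h>95)&(h<130)&(s>90)),(160,175,235,240))
mm=P[:,2]<.03; r=cv2.minAreaRect(P[:,:2].astype(np.float32)*1000);print('dent',r,P.min(0),P.max(0))
np.save('dentP.npy',P)
f=lambda a,b,c,e,k,nm: cv2.imwrite(nm,cv2.resize(p[b:e,a:c],None,fx=k,fy=k,interpolation=cv2.INTER_CUBIC)[:,:,::-1])
f(155,170,245,245,7,'pics/w2d.png');f(365,225,525,360,4,'pics/w2c.png')
E
```

```text
2.25 [0.4899361  0.03320973 0.32172296] [ 0.037 -0.002  0.073  0.01   0.014  0.001 -0.067]
bench [0.50761638 0.01117094 0.00183496] [ 0.4471357  -0.17140736  0.00092299]
frame 2221 uv 443.9 300.7 med [0.5982 0.1845 0.0794] z [0.0643 0.0794 0.1014] rect [442.1 303.9] [ 66.9 124.9] 84.7
normal [-0.31994371  0.00207537  0.94743428] tilt 18.65992777196779 yaw -0.3716532749295011 131 0.0009766807844534804
frame rect xy ((614.3045043945312, 178.9495086669922), (20.1574764251709, 142.82171630859375), 13.522689819335938) corners [[587.7999877929688, 246.0], [621.2000122070312, 107.19999694824219], [640.7999877929688, 111.9000015258789], [607.4000244140625, 250.6999969482422]]
tab 389 uv 429.1 303.9 med [0.6003 0.1559 0.1046] z [0.081  0.1046 0.1146] rect [429.  303.5] [23. 18.] 90.0
[0.59635328 0.15683323 0.11438046] [0.40582119 0.03206436 0.10264801] [0.61368487 0.16423845 0.46512149]
shut 1485 uv 425.0 301.7 med [0.6069 0.152  0.0835] z [0.0742 0.0835 0.0949] rect [426.7 303.5] [43.5 49.3] 87.1
shutter ((514.8939819335938, 117.49815368652344), (268.848388671875, 67.110107421875), 24.054861068725586)
denture 1369 uv 192.2 205.8 med [ 0.5138 -0.1239  0.0101] z [0.001  0.0101 0.0203] rect [193.2 206. ] [46.3 37.3] 22.4
dent ((462.8097229003906, -67.80076599121094), (51.307525634765625, 224.1662139892578), 42.60335159301758) [ 0.40582119 -0.15844595 -0.00117943] [0.54226116 0.03206436 0.46512149]
```

View pics/w2d.png

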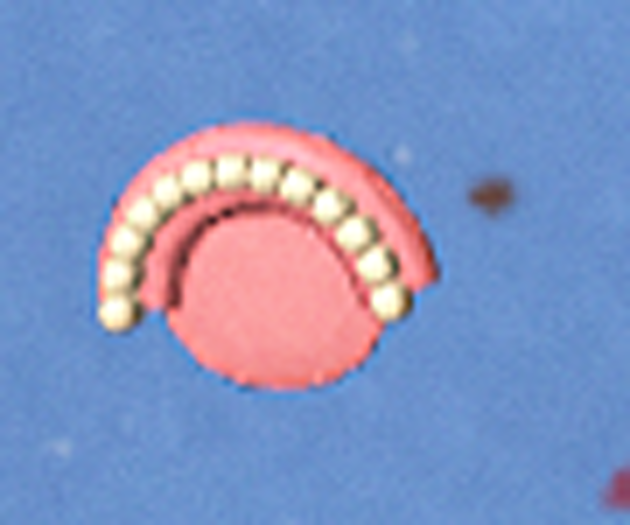

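View pics/w2c.png

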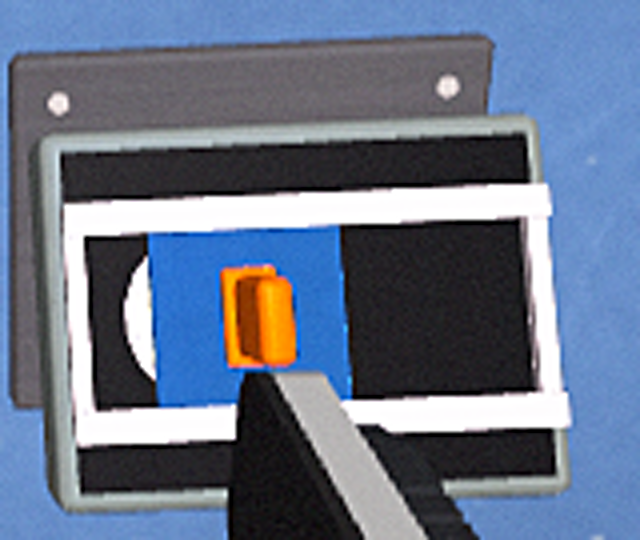

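```bash
python3 - <<'E'
from h import *
import pickle
o,p,d=pickle.load(open('w2.pkl','rb'));K,T=cam('wrist',o)
def px(c): return c[0]/4+365,c[1]/4+225
# bolts
for z in (0.005,0.012):
    a,b=[plane(K,T,*px(c),z) for c in ((58,103),(447,86))];print('bolts',a,b,'dir deg',np.degrees(np.arctan2(*(b-a)[:2][::-1])),np.linalg.norm(b-a))
H=hsv(p).astype(int);h,s,v=[H[...,j] for j in range(3)]
w=np.zeros(h.shape,bool);w[262:342,375:512]=((s<60)&(v>200)&(d>.1))[262:342,375:512]
w=max(comps(w),key=lambda t:t[1][4])[0]
vv,uu=np.nonzero(w);P=pts(K,T,uu,vv,d[vv,uu])
rng=np.random.default_rng(0);best=0
for _ in range(500):
    i=rng.choice(len(P),3,replace=False);n=np.cross(P[i[1]]-P[i[0]],P[i[2]]-P[i[0]]);n/=np.linalg.norm(n)+1e-9;n*=np.sign(n[2]) or 1
    e=abs((P-P[i[0]])@n);k=(e<.002).sum()
    if k>best: best=k;inl=e<.002
Q=P[inl];c=Q.mean(0);n=np.linalg.svd(Q-c)[2][2];n*=np.sign(n[2]);print(len(P),best,'n',n,'tilt',np.degrees(np.arccos(n[2])),'yaw(of -n)',np.degrees(np.arctan2(-n[1],-n[0])),'c',c)
print('plane z at x=.6,y=.16',c[2]-((.6-c[0])*n[0]+(.16-c[1])*n[1])/n[2])
def onpl(c4,off=0):
    u,vv=px(c4);q=pts(K,T,u,vv,1.);o_=T[:3,3];r=q-o_;return o_+r*(((c-n*off-o_)@n)/(r@n))
for nm,cc in dict(lowL=(65,207),lowR=(549,187),hiL=(77,442),hiR=(569,422),lowLin=(85,237),lowRin=(550,213),hiLin=(88,411),hiRin=(569,395)).items(): print(nm,onpl(cc))
print('lens left edge on glass (plane-9mm)',onpl((123,318),.009),'shutter edges',onpl((150,320),.006),onpl((347,315),.006))
# tab
t=np.zeros(h.shape,bool);t[285:325,415:450]=((h>4)&(h<22)&(s>150)&(v>60)&(d>.1))[285:325,415:450];vv,uu=np.nonzero(t);P=pts(K,T,uu,vv,d[vv,uu]);
hh=(P-c)@n;print('tab height above frame',np.percentile(hh,[5,50,95]));tp=P[(hh>.020)];print('top',len(tp),np.median(tp,0),tp.min(0),tp.max(0))
# denture
D=np.load('dentP.npy');D=D[(D[:,2]<.03)];print(len(D),np.percentile(D,[0.5,99.5],axis=0).round(4))
e=lambda q,z:plane(K,T,q[0]/7+155,q[1]/7+170,z)
A,B=e((117,308),.018),e((390,298),.018);ya=np.degrees(np.arctan2(*(B-A)[:2][::-1]));print('teeth ends',A,B,'ydir',ya,np.linalg.norm(A-B))
print('front',e((250,123),.006),'rear',e((285,388),.004))
E
```

```text
bolts [0.57455566 0.11617606 0.005     ] [0.56765337 0.24430369 0.005     ] dir deg 93.08356714514153 0.12831341415444933
bolts [0.57198864 0.11489644 0.012     ] [0.56519136 0.24107482 0.012     ] dir deg 93.08356714514153 0.12636133426795107
2209 1709 n [-0.420627   -0.02231393  0.90695921] tilt 24.911537255708215 yaw(of -n) 3.0366497209242116 c [0.60523776 0.17936116 0.08521528]
plane z at x=.6,y=.16 0.08230978365196649
lowL [0.58185465 0.10786107 0.07261161]
lowR [0.57454695 0.24716744 0.07264982]
hiL [0.64242128 0.11055783 0.10076738]
hiR [0.63492255 0.24993765 0.1007188 ]
lowLin [0.58961173 0.11353502 0.07634876]
lowRin [0.5813263  0.24713198 0.07579306]
hiLin [0.63447855 0.11379289 0.09716331]
hiRin [0.628071   0.25027184 0.09754943]
lens left edge on glass (plane-9mm) [0.61472333 0.12606538 0.07837996] shutter edges [0.61369727 0.13325544 0.08138876] [0.61146635 0.1903366  0.08175847]
tab height above frame [0.00015621 0.02098352 0.02710714]
top 198 [0.59855417 0.15872112 0.11004552] [0.58806342 0.15430267 0.10119678] [0.60978258 0.16423845 0.1150733 ]
1360 [[ 4.922e-01 -1.534e-01 -2.000e-04]
 [ 5.401e-01 -9.520e-02  2.070e-02]]
teeth ends [ 0.52295169 -0.14783889  0.018     ] [ 0.52076716 -0.09917592  0.018     ] ydir 92.57033678313945 0.04871198179207266
front [ 0.49194314 -0.12484571  0.006     ] rear [ 0.54166487 -0.12422268  0.004     ]
```

Call:
send_rows(steps=[[[0.022,0.019,0.026],-0.01],[[0.044,0.038,0.052],-0.02],[[0.066,0.057,0.078],-0.03],[[0.088,0.076,0.104],-0.04],[[0.11,0.095,0.13],-0.05],[[0.128,0.1115,0.15],-0.05],[[0.128,0.1115,0.162],-0.05],[[0.128,0.1115,0.162],-0.05]], hand=0.5)

```text
clock: 3.3
position: [0.6016, 0.1541, 0.1582]
ee_rot: [0.691, 0.723, -0.001, -0.0]
ft_force: [0.5, -0.1, 0.3]
grip_width: 0.501
```

```bash
python3 - <<'E'
from h import *
o=manip.get_obs();p,d=manip.camera('wrist');cv2.imwrite('pics/w3.png',p[:,:,::-1]);
M=R.from_quat(o['ee_rot']).as_matrix();print(o['clock'],o['position'],np.degrees(np.arctan2(M[1,0],M[0,0])),M[:,2],o['joint_pos'].round(2),o['ft_force'])
E
```

```text
3.3 [0.60164017 0.15407458 0.15818046] 92.54193009333548 [-0.00201196 -0.00121293 -0.99999724] [ 0.29  0.5  -0.82  1.53  0.38  1.28  1.03] [ 0.50031258 -0.1478445   0.25076681]
```

View pics/w3.png

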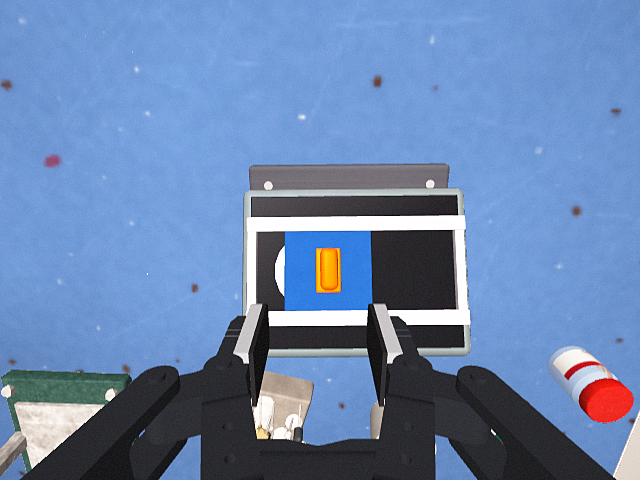

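```bash
python3 - <<'E'
from h import *
o=manip.get_obs();M=R.from_quat(o['ee_rot']).as_matrix();print(o['clock'],o['position'],np.degrees(np.arctan2(M[1,0],M[0,0])),o['joint_velocities'].round(2))
p,d=manip.camera('wrist');K,T=cam('wrist',o);np.savez('w4.npz',p=p,d=d,T=T)
H=hsv(p).astype(int);h,s,v=[H[...,j] for j in range(3)]
t=np.zeros(h.shape,bool);t[235:305,305:355]=((h>4)&(h<25)&(s>150)&(v>60)&(d>.1))[235:305,305:355];vv,uu=np.nonzero(t);P=pts(K,T,uu,vv,d[vv,uu])
n=np.array([-.4226*np.cos(.053),-.4226*np.sin(.053),.9063]);L=np.array([.6135,.1515,.078])
hh=(P-L)@n;q=P[hh>.032];print('tab top h',np.percentile(hh,[2,50,98]).round(4),len(q),q.mean(0).round(4),q.min(0).round(4),q.max(0).round(4))
bl=np.zeros(h.shape,bool);bl[225:312,280:380]=((h>100)&(h<125)&(s>130)&(d>.1))[225:312,280:380];vv,uu=np.nonzero(bl);P=pts(K,T,uu,vv,d[vv,uu]);hh=(P-L)@n;print('shutter h',np.percentile(hh,[5,50,95]).round(4))
xc=np.array([np.cos(.053),np.sin(.053),0])*.9063+np.array([0,0,.4226]);yc=np.array([-np.sin(.053),np.cos(.053),0])
print('x',np.percentile((P-L)@xc,[1,99]).round(4),'y',np.percentile((P-L)@yc,[1,99]).round(4), 'tab xy',(q-L).mean(0)@xc,(q-L).mean(0)@yc)
w=np.zeros(h.shape,bool);w[210:330,240:475]=((s<40)&(v>230)&(d>.1))[210:330,240:475];vv,uu=np.nonzero(w);P=pts(K,T,uu,vv,d[vv,uu]);hh=(P-L)@n;q=P[hh>.006]
print('frame h',np.percentile(hh,[5,50,95]).round(4),'x',np.percentile((q-L)@xc,[1,99]).round(4),'y',np.percentile((q-L)@yc,[.5,99.5]).round(4))
q=P[hh<.005];print('ring y min',np.percentile((q-L)@yc,[1,99]).round(4),np.percentile((q-L)@xc,[1,50,99]).round(4),len(q))
c=q=P[hh>.006];nn=np.linalg.svd(q-q.mean(0))[2][2];nn*=np.sign(nn[2]);print('tilt',np.degrees(np.arccos(nn[2])),'yaw',np.degrees(np.arctan2(-nn[1],-nn[0])))
E
```

```text
3.35 [0.60203616 0.15419389 0.15925026] 92.53879209576166 [ 0.   -0.02 -0.01 -0.01 -0.    0.    0.  ]
tab top h [0.0096 0.0348 0.0368] 712 [0.5985 0.1598 0.1101] [0.5881 0.1548 0.103 ] [0.6101 0.1651 0.1157]
shutter h [0.0063 0.0074 0.0085]
x [-0.0248  0.0248] y [-0.018   0.0366] tab xy 0.00039990673530852224 0.009127277053756261
frame h [0.002  0.0094 0.0107] x [-0.0337  0.0339] y [-0.0422  0.0966]
ring y min [-0.0422  0.0993] [-0.0377 -0.0028  0.0259] 529
tilt 24.874242758383286 yaw 3.1495067595375827
```

Call:
send_rows(steps=[[[0.006,0,0.015],-0.009],[[0.006,0,0.03],-0.009],[[0.006,0,0.045],-0.009],[[0.006,0,0.055],-0.009],[[0.006,0,0.062],-0.009],[[0.006,0,0.063],-0.009],[[0.006,0,0.063],-0.009],[[0.006,0,0.063],-0.009]])

```text
clock: 4.4
position: [0.6021, 0.1617, 0.0968]
ee_rot: [0.687, 0.726, 0.0, 0.0]
ft_force: [-0.1, -1.0, -0.1]
grip_width: 0.498
```

Call:
send_rows(steps=[[[0,0,0],0],[[0,0,0],0],[[0,0,0],0],[[0.006,0,0],0],[[0.014,0,0],0],[[0.022,0,0],0],[[0.03,0,0],0],[[0.036,0,0],0]], hand=0.05, force=25)

```text
clock: 5.4
position: [0.5999, 0.1985, 0.0965]
ee_rot: [0.687, 0.727, 0.0, 0.0]
ft_force: [-0.2, -1.5, 5.9]
grip_width: 0.111
```

```bash
python3 - <<'E'
from h import *
o=manip.get_obs();p,d=manip.camera('wrist');cv2.imwrite('pics/w5.png',p[:,:,::-1]);
print(o['clock'],o['position'],o['ft_force'],o['grip_width'])
E
```

```text
5.4 [0.59992197 0.19853964 0.09652103] [-0.24547221 -1.4956745   5.89923036] 0.11100728115717687
```

View pics/w5.png

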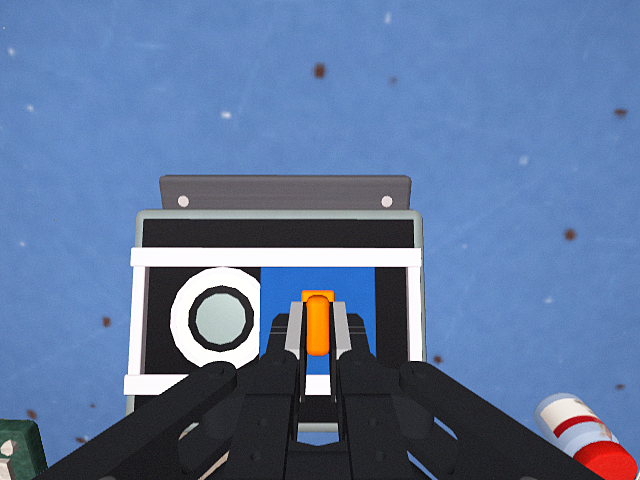

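Call:
send_rows(steps=[[[0.003,0,0],0],[[0.006,0,0],0],[[0.008,0,0],0],[[0.009,0,0],0],[[0.01,0,0],0],[[0.011,0,0],0],[[0.012,0,0],0],[[0.013,0,0],0]])

```text
clock: 6.45
position: [0.5993, 0.2108, 0.0965]
ee_rot: [0.687, 0.726, 0.0, 0.0]
ft_force: [-1.1, -1.7, 5.8]
grip_width: 0.106
```

Call:
send_rows(steps=[[[0.001,0,0],0],[[0.001,0,0],0],[[0.002,0,0],0],[[0.002,0,0],0],[[0.003,0,0],0],[[0.003,0,0],0],[[0.004,0,0],0],[[0.004,0,0],0]])

```text
clock: 7.45
position: [0.5993, 0.2112, 0.0965]
ee_rot: [0.688, 0.725, -0.002, 0.002]
ft_force: [-5.2, -11.7, 12.7]
grip_width: 0.112
```

```bash
python3 - <<'E'
from h import *
o=manip.get_obs();K,T=cam('wrist',o);p,d=manip.camera('wrist');np.savez('w6.npz',p=p,d=d,T=T);cv2.imwrite('pics/w6.png',p[:,:,::-1]);
print(o['clock'],o['position'],o['ft_force'],o['grip_width'])
E
```

```text
7.45 [0.59930349 0.21123172 0.09651958] [ -5.23455089 -11.68940571  12.71262644] 0.11155717164278066
```

View pics/w6.png

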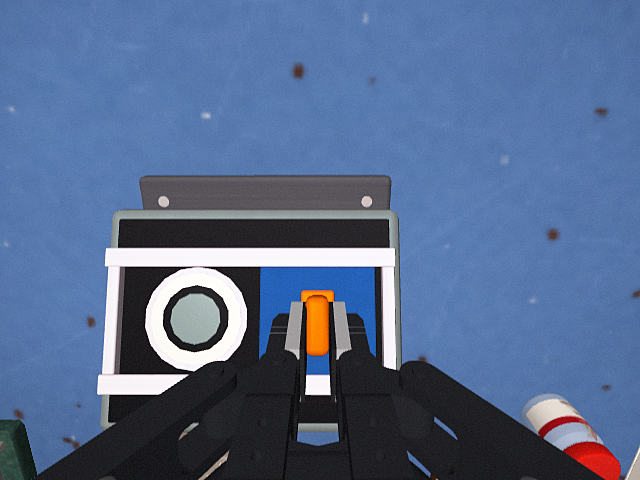

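Call:
send_rows(steps=[[[0.004,0,0],0],[[0.002,0,0],0],[[0.0,0,0],0],[[0,0,-0.03],0],[[0,0,-0.07],0],[[-0.03,-0.02,-0.11],0],[[-0.08,-0.04,-0.12],0],[[-0.13,-0.06,-0.12],0]], hand=0.6)

```text
clock: 8.5
position: [0.546, 0.0805, 0.2172]
ee_rot: [0.687, 0.727, 0.001, 0.001]
ft_force: [1.0, -0.1, -0.2]
grip_width: 0.604
```

```bash
python3 - <<'E'
from h import *
z=np.load('w6.npz');p,d,T=z['p'],z['d'],z['T'];K=manip.camera_info('wrist')['intrinsics']
H=hsv(p).astype(int);h,s,v=[H[...,j] for j in range(3)]
w=np.zeros(h.shape,bool);w[265:372,140:252]=((s<60)&(v>200))[265:372,140:252]
w=max(comps(w),key=lambda t:t[1][4])[0];ct=max(cv2.findContours(w.astype(np.uint8),0,1)[0],key=len)
e=cv2.fitEllipse(ct);print(e,plane(K,T,*e[0],.078))
vv,uu=np.nonzero(w&(d>.1));print(np.median(pts(K,T,uu,vv,d[vv,uu]),0))
o=manip.get_obs();M=R.from_quat(o['ee_rot']).as_matrix();print(o['clock'],o['position'],np.degrees(np.arctan2(M[1,0],M[0,0])),o['joint_velocities'].round(2),o['ft_force'])
E
```

```text
((195.57177734375, 317.9269104003906), (98.543701171875, 103.51657104492188), 46.104713439941406) [0.61372959 0.15062566 0.078     ]
[0.61228196 0.15096926 0.07973663]
8.5 [0.54603985 0.0804508  0.21722167] 93.20515239418081 [ 0.95 -0.54  0.    0.56 -0.4  -0.19  0.89] [ 0.98336653 -0.0526394  -0.20821268]
```

Call:
send_rows(steps=[[[-0.035,-0.015,0.003],0],[[-0.075,-0.03,0.006],0],[[-0.115,-0.045,0.009],0],[[-0.15,-0.06,0.012],0],[[-0.18,-0.075,0.015],0],[[-0.195,-0.08,0.015],0],[[-0.195,-0.08,0.015],0],[[-0.195,-0.08,0.015],0]], hand=1.0)

```text
clock: 9.5
position: [0.4777, -0.1161, 0.2015]
ee_rot: [0.687, 0.727, 0.0, 0.0]
ft_force: [0.1, -0.3, -0.5]
grip_width: 1.001
```

```bash
python3 - <<'E'
from h import *
o=manip.get_obs();K,T=cam('wrist',o);p,d=manip.camera('wrist');np.savez('w7.npz',p=p,d=d,T=T);cv2.imwrite('pics/w7.png',p[:,:,::-1]);
M=R.from_quat(o['ee_rot']).as_matrix();print(o['clock'],o['position'],np.degrees(np.arctan2(M[1,0],M[0,0])),o['joint_velocities'].round(2),o['grip_width'])
E
```

```text
9.5 [ 0.47770713 -0.11613172  0.2014772 ] 93.2752835510194 [-0.01  0.   -0.    0.    0.    0.    0.  ] 1.0008543942332082
```

View pics/w7.png

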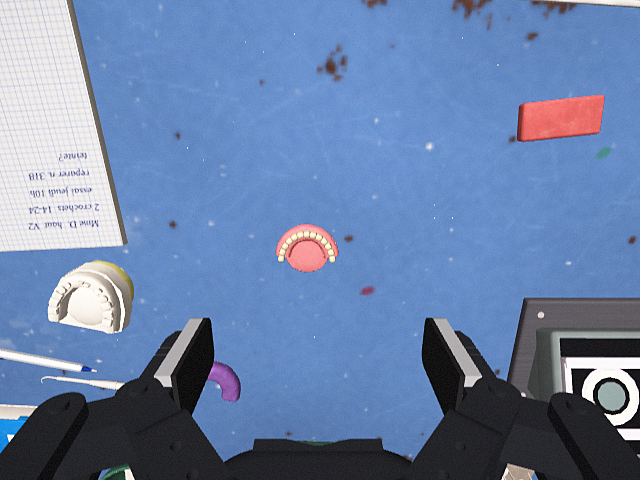

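```bash
python3 - <<'E'
from h import *
z=np.load('w7.npz');p,d,T=z['p'],z['d'],z['T'];K=manip.camera_info('wrist')['intrinsics']
cv2.imwrite('pics/w7d.png',cv2.resize(p[215:280,265:350],None,fx=8,fy=8,interpolation=cv2.INTER_CUBIC)[:,:,::-1])
H=hsv(p).astype(int);h,s,v=[H[...,j] for j in range(3)]
m=np.zeros(h.shape,bool);m[215:280,265:342]=(~((h>95)&(h<130)&(s>80))&(d>.1))[215:280,265:342];m=max(comps(m),key=lambda t:t[1][4])[0]
vv,uu=np.nonzero(m);P=pts(K,T,uu,vv,d[vv,uu]);print(len(P),np.percentile(P,[.5,99.5],axis=0).round(4))
# outline: use points, min bbox over rotation, and symmetry by PCA
Q=P[:,:2];w,V=np.linalg.eigh(np.cov((Q-Q.mean(0)).T));print('pca',np.degrees(np.arctan2(V[1],V[0])).round(1),w,Q.mean(0))
t=m&(h>15)&(h<35)&(v>140)&(s<140);vv,uu=np.nonzero(t);Pt=pts(K,T,uu,vv,d[vv,uu])[:,:];Pt=Pt[Pt[:,2]<.03];Q2=Pt[:,:2]
w,V=np.linalg.eigh(np.cov((Q2-Q2.mean(0)).T));print('teeth pca',len(Q2),np.degrees(np.arctan2(V[1],V[0])).round(1),w,Q2.mean(0),np.percentile(Pt[:,2],[5,50,95]))
# low points (base) symmetric extents
for a in (-4,-2,0,2,3,4,6,8):
    r=np.radians(a);X=Q@[np.cos(r),np.sin(r)];Y=Q@[-np.sin(r),np.cos(r)];
    cx=(np.percentile(X,.5)+np.percentile(X,99.5))/2;cy=(np.percentile(Y,.5)+np.percentile(Y,99.5))/2
    c=np.array([cx*np.cos(r)-cy*np.sin(r),cx*np.sin(r)+cy*np.cos(r)])
    # symmetry: skew of Y-mean per X-bin slope
    sl=np.polyfit(X-cx,Y-cy,1)[0]
    print(a,c.round(4),'ext',np.ptp(np.percentile(X,[.5,99.5])).round(4),np.ptp(np.percentile(Y,[.5,99.5])).round(4),'slope deg',np.degrees(sl).round(2))
E
```

```text
2200 [[ 4.925e-01 -1.540e-01  3.000e-04]
 [ 5.399e-01 -9.540e-02  2.050e-02]]
pca [-177.5   92.5] [0.00015481 0.00021205] [ 0.51363651 -0.12486156]
teeth pca 449 [-177.3   92.7] [7.22243666e-05 3.00322507e-04] [ 0.50732898 -0.12524975] [0.01506035 0.0187485  0.02019026]
-4 [ 0.5161 -0.1246] ext 0.0473 0.058 slope deg -2.37
-2 [ 0.5162 -0.1247] ext 0.0473 0.0583 slope deg -1.66
0 [ 0.5162 -0.1247] ext 0.0474 0.0585 slope deg -0.92
2 [ 0.5162 -0.1247] ext 0.0473 0.0587 slope deg -0.19
3 [ 0.5161 -0.1248] ext 0.0473 0.0588 slope deg 0.18
4 [ 0.5161 -0.1248] ext 0.0472 0.0587 slope deg 0.55
6 [ 0.5161 -0.1249] ext 0.0474 0.0585 slope deg 1.29
8 [ 0.516 -0.125] ext 0.0475 0.0583 slope deg 2.01
```

View pics/w7d.png

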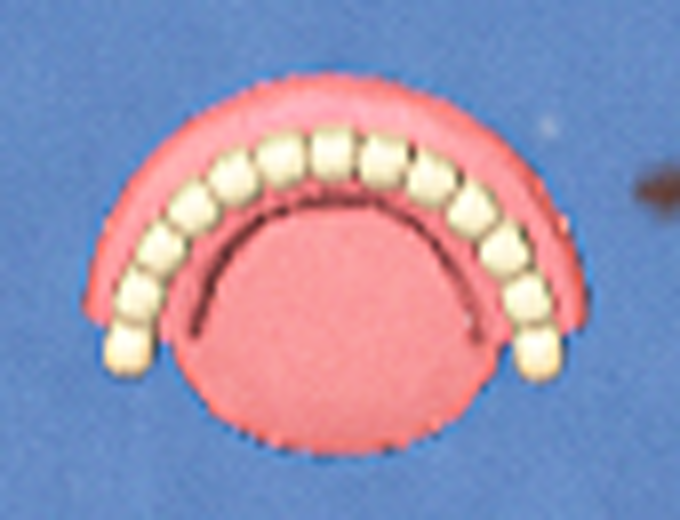

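Call:
send_rows(steps=[[[-0.004,0.013,0.03],0.01],[[-0.008,0.026,0.06],0.01],[[-0.0108,0.0387,0.09],0.01],[[-0.0108,0.0387,0.12],0.01],[[-0.0108,0.0387,0.15],0.01],[[-0.0108,0.0387,0.172],0.01],[[-0.0108,0.0387,0.185],0.01],[[-0.0108,0.0387,0.19],0.01]])

```text
clock: 10.55
position: [0.5165, -0.1256, 0.011]
ee_rot: [0.691, 0.723, 0.0, -0.0]
ft_force: [0.3, 0.7, -0.2]
grip_width: 1.0
```

```bash
python3 - <<'E'
from h import *
o=manip.get_obs();K,T=cam('wrist',o);p,d=manip.camera('wrist');np.savez('w8.npz',p=p,d=d,T=T);cv2.imwrite('pics/w8.png',p[:,:,::-1]);
M=R.from_quat(o['ee_rot']).as_matrix();print(o['clock'],o['position'],np.degrees(np.arctan2(M[1,0],M[0,0])),o['joint_velocities'].round(2),o['ft_force'])
E
```

```text
10.55 [ 0.51646413 -0.12558046  0.01096256] 92.64648353439064 [-0.02  0.05  0.03  0.01  0.05 -0.06 -0.03] [ 0.25272484  0.68452866 -0.19886989]
```

View pics/w8.png

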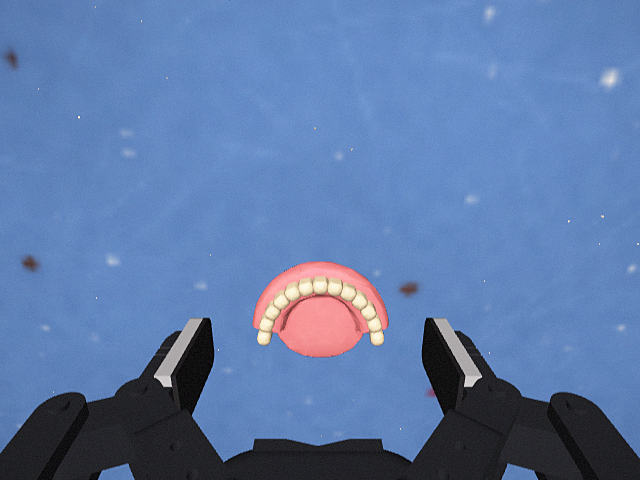

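Call:
send_rows(steps=[[[0.0005,0.0005,0.004],0],[[0.0005,0.0005,0.008],0],[[0.0005,0.0005,0.011],0],[[0.0005,0.0005,0.013],0],[[0.0005,0.0005,0.015],0],[[0.0005,0.0005,0.016],0],[[0.0005,0.0005,0.016],0],[[0.0005,0.0005,0.016],0]])

```text
clock: 11.6
position: [0.5168, -0.1258, -0.0046]
ee_rot: [0.691, 0.723, 0.0, 0.0]
ft_force: [-0.0, -0.1, 0.1]
grip_width: 0.998
```

Call:
send_rows(steps=[[[0,0,0],0],[[0,0,0],0],[[0,0,0],0],[[0,0,0],0],[[0,0,0],0],[[0,0,0],0],[[0,0,0],0],[[0,0,0],0]], hand=0.6, force=25)

```text
clock: 12.6
position: [0.517, -0.1258, -0.0042]
ee_rot: [0.691, 0.723, -0.0, 0.0]
ft_force: [-1.6, 0.1, 6.2]
grip_width: 0.681
```

```bash
python3 - <<'E'
from h import *
o=manip.get_obs();K,T=cam('wrist',o);p,d=manip.camera('wrist');np.savez('w9.npz',p=p,d=d,T=T);cv2.imwrite('pics/w9.png',p[:,:,::-1]);
M=R.from_quat(o['ee_rot']).as_matrix();print(o['clock'],o['position'],np.degrees(np.arctan2(M[1,0],M[0,0])),o['ft_force'],o['grip_width'])
E
```

```text
12.6 [ 0.51697474 -0.12580166 -0.0041648 ] 92.5946362848224 [-1.60526723  0.12556024  6.2423437 ] 0.6812702589075174
```

View pics/w9.png

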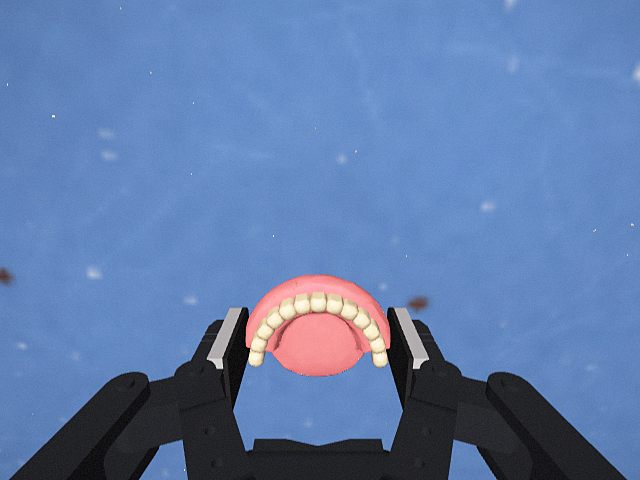

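Call:
send_rows(steps=[[[0,0,-0.01],0],[[0,0,-0.03],0],[[0,0,-0.06],0],[[0,0,-0.09],0],[[0.01,0.0,-0.12],0],[[0.03,0.01,-0.15],0],[[0.06,0.02,-0.17],0],[[0.1,0.03,-0.175],0]])

```text
clock: 13.65
position: [0.5432, -0.0243, 0.1732]
ee_rot: [0.692, 0.722, 0.001, 0.002]
ft_force: [1.3, -0.1, 0.3]
grip_width: 0.678
```

Call:
send_rows(steps=[[[0.045,0.012,0],-0.002],[[0.09,0.023,0],-0.004],[[0.135,0.034,0],-0.006],[[0.175,0.044,0],-0.009],[[0.21,0.052,0],-0.009],[[0.232,0.0561,0],-0.009],[[0.232,0.0561,0],-0.009],[[0.232,0.0561,0],-0.009]])

```text
clock: 14.65
position: [0.588, 0.2088, 0.171]
ee_rot: [0.688, 0.726, -0.0, 0.0]
ft_force: [0.0, -0.4, -0.7]
grip_width: 0.682
```

```bash
cat > snap.py <<'E'
from h import *
import sys
t=sys.argv[1]
o=manip.get_obs();K,T=cam('wrist',o);M=R.from_quat(o['ee_rot']).as_matrix()
print(o['clock'],o['position'].round(4),np.degrees(np.arctan2(M[1,0],M[0,0])).round(2),'tilt',M[:,2].round(4),o['ft_force'].round(1),o['grip_width'].round(3),'jv',abs(o['joint_velocities']).max().round(3))
for n in sys.argv[2:]:
    p,d=manip.camera(n);TT=T if n=='wrist' else cam(n)[1]
    np.savez(f'{t}_{n}.npz',p=p,d=d,T=TT,pos=o['position'],M=M)
    cv2.imwrite(f'pics/{t}_{n}.png',p[:,:,::-1])
    if n!='wrist':
        K2,_=cam(n);c=np.array([*o['position'],1]);q=np.linalg.inv(TT)@c;u=int(K2[0,2]+K2[0,0]*q[0]/-q[2]);v=int(K2[1,2]-K2[1,1]*q[1]/-q[2])
        a,b=max(u-70,0),max(v-60,0);cr=p[b:b+120,a:a+140];cv2.imwrite(f'pics/{t}_{n}c.png',cv2.resize(cr,None,fx=5,fy=5,interpolation=cv2.INTER_CUBIC)[:,:,::-1]);print(n,'crop origin',a,b,'tcp px',u,v)
E
python3 snap.py a wrist scene
```

```text
Traceback (most recent call last):
  File "snap.py", line 5, in <module>
    print(o['clock'],o['position'].round(4),np.degrees(np.arctan2(M[1,0],M[0,0])).round(2),'tilt',M[:,2].round(4),o['ft_force'].round(1),o['grip_width'].round(3),'jv',abs(o['joint_velocities']).max().round(3))
                                                                                                                                         ^^^^^^^^^^^^^^^^^^^^^
AttributeError: 'float' object has no attribute 'round'
```

```bash
sed -i "s/o\['grip_width'\].round(3)/round(o['grip_width'],3)/" snap.py; python3 snap.py a wrist scene
```

```text
14.65 [0.588  0.2088 0.171 ] 93.06 tilt [ 6.e-04 -6.e-04 -1.e+00] [ 0.  -0.4 -0.7] 0.682 jv 0.012
scene crop origin 80 190 tcp px 150 250
```

View pics/a_wrist.png

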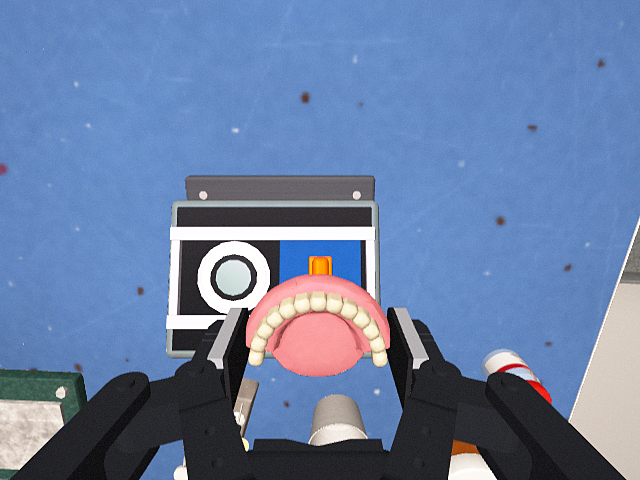

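View pics/a_scenec.png

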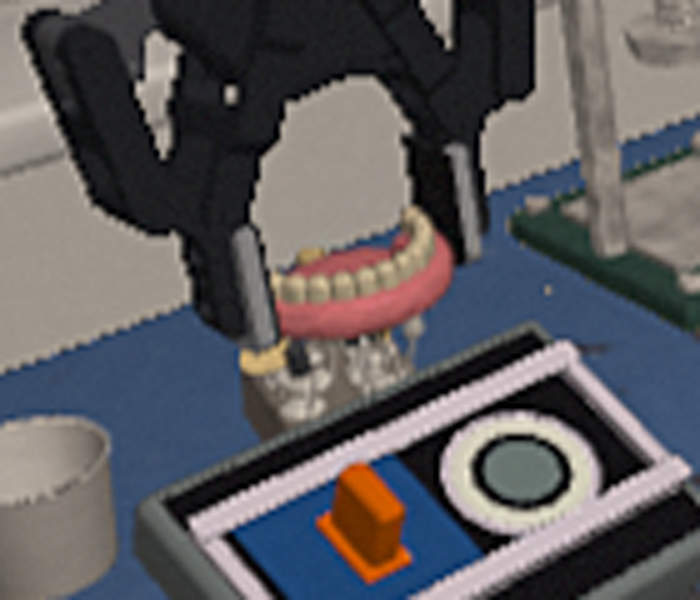

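Call:
send_rows(steps=[[[0.001,0,0.012],0],[[0.001,0,0.024],0],[[0.001,0,0.036],0],[[0.001,0,0.046],0],[[0.001,0,0.053],0],[[0.001,0,0.057],0],[[0.001,0,0.059],0],[[0.001,0,0.059],0]], force=20)

```text
clock: 15.75
position: [0.5878, 0.2108, 0.1114]
ee_rot: [0.688, 0.726, 0.0, 0.0]
ft_force: [-1.3, 1.2, 1.1]
grip_width: 0.679
```

Call:
send_rows(steps=[[[0,0,0.0005],0],[[0,0,0.001],0],[[0,0,0.0015],0],[[0,0,0.002],0],[[0,0,0.0025],0],[[0,0,0.003],0],[[0,0,0.0035],0],[[0,0,0.004],0]])

```text
clock: 16.75
position: [0.5876, 0.2108, 0.1074]
ee_rot: [0.688, 0.726, -0.0, 0.0]
ft_force: [-1.8, -1.1, 2.2]
grip_width: 0.68
```

```bash
python3 snap.py b scene
```

```text
16.75 [0.5876 0.2108 0.1074] 93.11 tilt [-0.e+00 -1.e-04 -1.e+00] [-1.8 -1.1  2.2] 0.68 jv 0.006
scene crop origin 85 228 tcp px 155 288
```

View pics/b_scenec.png

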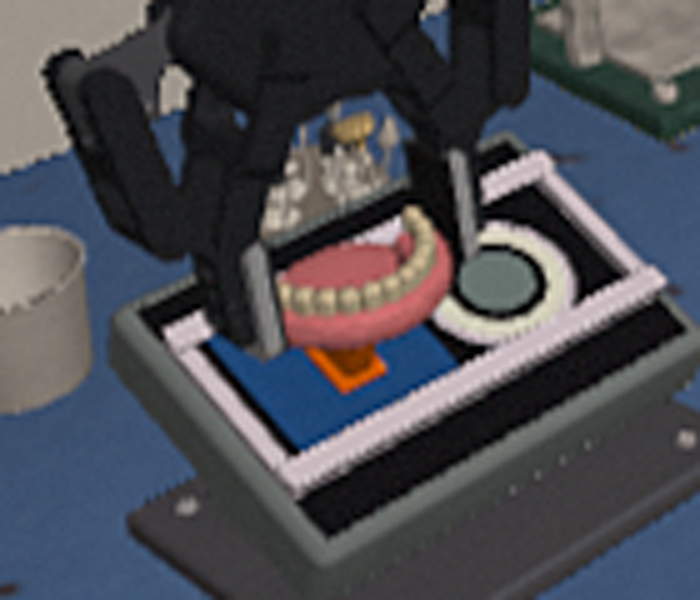

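Call:
send_rows(steps=[[[0,0,0.0006],0],[[0,0,0.0012],0],[[0,0,0.0018],0],[[0,0,0.0024],0],[[0,0,0.003],0],[[0,0,0.0036],0],[[0,0,0.0042],0],[[0,0,0.0048],0]])

```text
clock: 17.8
position: [0.5875, 0.2108, 0.1033]
ee_rot: [0.688, 0.726, -0.0, 0.0]
ft_force: [-9.5, -4.1, 15.2]
grip_width: 0.681
```

```bash
python3 snap.py c scene wrist
```

```text
17.8 [0.5875 0.2108 0.1033] 93.11 tilt [-1.e-04 -5.e-04 -1.e+00] [-9.5 -4.1 15.2] 0.681 jv 0.003
scene crop origin 86 231 tcp px 156 291
```

View pics/c_scenec.png

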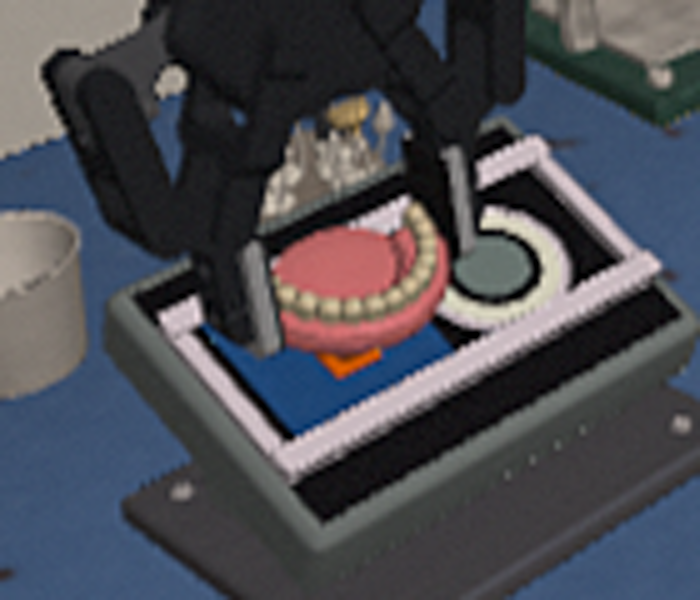

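View pics/c_wrist.png

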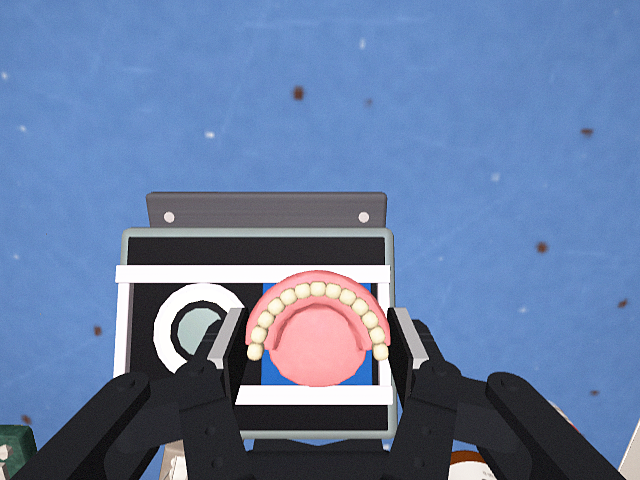

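```bash
cat > tilt.py <<'E'
from h import *
import sys
K=manip.camera_info('wrist')['intrinsics']
def fit(P):
    for _ in range(6):
        c=np.median(P,0);A=np.c_[P[:,:2]-c[:2],np.ones(len(P))];k=np.linalg.lstsq(A,P[:,2],rcond=None)[0];r=P[:,2]-A@k;P=P[abs(r)<max(2*r.std(),.0004)]
    n=np.array([-k[0],-k[1],1]);return n/np.linalg.norm(n),len(P),r.std(),P.mean(0)
for t in sys.argv[1:]:
    z=np.load(t+'_wrist.npz');p,d,T,pos,M=[z[k] for k in ('p','d','T','pos','M')]
    H=hsv(p).astype(int);h,s,v=[H[...,j] for j in range(3)]
    roi=np.zeros(h.shape,bool);roi[262:395,240:396]=1;roi&=(d>.1)&(d<.19)
    pink=roi&((h<8)|(h>168))&(s>70)&(v>100);te=roi&(h>12)&(h<35)&(s>25)&(v>150)
    for nm,m in (('palate',pink),('teeth',te)):
        if nm=='palate':
            mm=np.zeros_like(m);mm[318:372,285:350]=m[318:372,285:350];m=mm
        vv,uu=np.nonzero(m);P=(pts(K,T,uu,vv,d[vv,uu])-pos)@M   # tool frame
        P[:,2]*=-1
        n,N,sd,c=fit(P);print(t,nm,N,'sd',round(sd,5),'tilt about tool x',np.degrees(np.arctan2(n[1],n[2])).round(2),'about tool y',np.degrees(np.arctan2(n[0],n[2])).round(2),'c(tool,x,y,-z)',c.round(4))
    vv,uu=np.nonzero(pink|te);P=(pts(K,T,uu,vv,d[vv,uu])-pos)@M;print('  ext tool',np.percentile(P,[.5,50,99.5],axis=0).round(4).tolist())
E
python3 tilt.py a c
```

```text
a palate 2936 sd 0.0005 tilt about tool x 2.09 about tool y -0.17 c(tool,x,y,-z) [-0.0006  0.0058  0.0121]
a teeth 2105 sd 0.00074 tilt about tool x -0.38 about tool y 0.04 c(tool,x,y,-z) [-0.0002 -0.0094  0.0227]
  ext tool [[-0.0283, -0.0249, -0.0241], [-0.0002, -0.0048, -0.0144], [0.0277, 0.0215, -0.0095]]
c palate 2711 sd 0.00059 tilt about tool x -17.35 about tool y -0.35 c(tool,x,y,-z) [-0.0007  0.0055  0.0139]
c teeth 1912 sd 0.0007 tilt about tool x -18.8 about tool y 0.1 c(tool,x,y,-z) [ 0.0005 -0.0117  0.019 ]
  ext tool [[-0.0285, -0.0239, -0.0245], [0.0003, -0.0027, -0.0144], [0.0278, 0.0216, -0.0038]]
```

Call:
send_rows(steps=[[[0,0,0.0004],0],[[0,0,0.0008],0],[[0,0,0.0012],0],[[0,0,0.0016],0],[[0,0,0.002],0],[[0,0,0.0024],0],[[0,0,0.0027],0],[[0,0,0.003],0]])

```text
clock: 18.9
position: [0.5875, 0.2109, 0.1018]
ee_rot: [0.688, 0.726, -0.0, 0.001]
ft_force: [-15.0, -6.6, 27.8]
grip_width: 0.684
```

```bash
python3 snap.py e wrist; python3 tilt.py e
```

```text
18.9 [0.5875 0.2109 0.1018] 93.11 tilt [ 4.0e-04 -1.1e-03 -1.0e+00] [-15.   -6.6  27.8] 0.684 jv 0.003
e palate 1426 sd 0.00061 tilt about tool x -23.04 about tool y -1.05 c(tool,x,y,-z) [-0.001   0.0057  0.0153]
e teeth 1843 sd 0.00065 tilt about tool x -24.3 about tool y -0.64 c(tool,x,y,-z) [-0.0001 -0.0127  0.0184]
  ext tool [[-0.0285, -0.0238, -0.0253], [-0.0001, -0.005, -0.0151], [0.0278, 0.0205, -0.0028]]
```

Call:
send_rows(steps=[[[0,0,-0.002],0],[[0,0,-0.005],0],[[0,0,-0.01],0],[[0,0,-0.02],0],[[0,0,-0.04],0],[[-0.01,-0.005,-0.06],0],[[-0.02,-0.01,-0.075],0],[[-0.02,-0.01,-0.08],0]])

```text
clock: 19.95
position: [0.5793, 0.1888, 0.181]
ee_rot: [0.688, 0.725, 0.0, 0.001]
ft_force: [1.2, 0.1, -1.1]
grip_width: 0.683
```

```bash
python3 snap.py f wrist scene side; python3 tilt.py a f
```

```text
19.95 [0.5793 0.1888 0.181 ] 92.99 tilt [ 2.e-03 -7.e-04 -1.e+00] [ 1.2  0.1 -1.1] 0.683 jv 0.057
scene crop origin 94 181 tcp px 164 241
side crop origin 252 55 tcp px 322 115
a palate 2936 sd 0.0005 tilt about tool x 2.09 about tool y -0.17 c(tool,x,y,-z) [-0.0006  0.0058  0.0121]
a teeth 2105 sd 0.00074 tilt about tool x -0.38 about tool y 0.04 c(tool,x,y,-z) [-0.0002 -0.0094  0.0227]
  ext tool [[-0.0283, -0.0249, -0.0241], [-0.0002, -0.0048, -0.0144], [0.0277, 0.0215, -0.0095]]
f palate 3063 sd 0.00059 tilt about tool x -16.82 about tool y -0.88 c(tool,x,y,-z) [-0.0005  0.0046  0.0139]
f teeth 2023 sd 0.00066 tilt about tool x -18.0 about tool y -0.7 c(tool,x,y,-z) [ 0.     -0.0119  0.0195]
  ext tool [[-0.0283, -0.0242, -0.0247], [-0.0001, -0.0033, -0.0145], [0.0277, 0.0212, -0.0045]]
```

View pics/f_wrist.png

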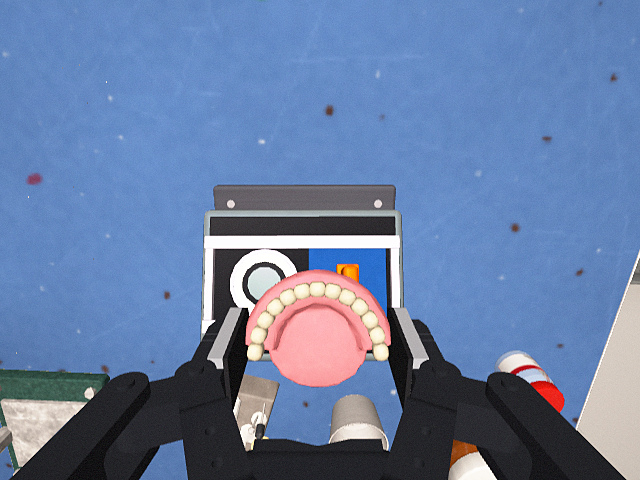

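View pics/f_scenec.png

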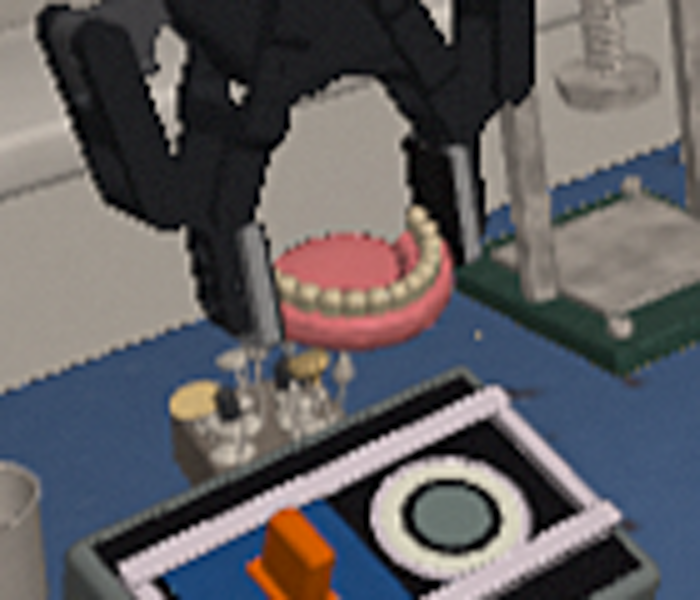

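View pics/f_sidec.png

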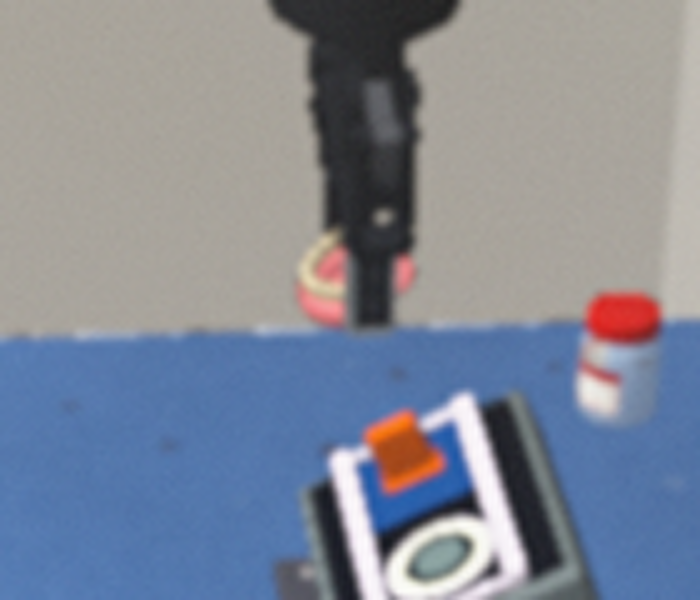

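Call:
send_rows(steps=[[[0.005,-0.003,0.01],0],[[0.011,-0.006,0.02],0],[[0.017,-0.009,0.032],0],[[0.0226,-0.0122,0.044],0],[[0.0226,-0.0122,0.055],0],[[0.0226,-0.0122,0.063],0],[[0.0226,-0.0122,0.066],0],[[0.0226,-0.0122,0.066],0]])

```text
clock: 21.1
position: [0.5656, 0.212, 0.1135]
ee_rot: [0.688, 0.726, -0.0, 0.0]
ft_force: [0.5, -0.2, -0.6]
grip_width: 0.685
```

```bash
python3 snap.py g
```

```text
21.1 [0.5656 0.212  0.1135] 93.08 tilt [ 1.e-04 -1.e-04 -1.e+00] [ 0.5 -0.2 -0.6] 0.685 jv 0.006
```

Call:
send_rows(steps=[[[-0.001,0,0.008],0],[[-0.001,0,0.015],0],[[-0.001,0,0.018],0],[[-0.001,0,0.02],0],[[-0.001,0,0.0215],0],[[-0.001,0,0.0227],0],[[-0.001,0,0.0238],0],[[-0.001,0,0.0248],0]])

```text
clock: 22.1
position: [0.5657, 0.2113, 0.089]
ee_rot: [0.688, 0.726, 0.0, 0.0]
ft_force: [-0.7, -0.5, 3.1]
grip_width: 0.685
```

```bash
python3 snap.py h wrist scene;python3 tilt.py h
```

```text
22.1 [0.5657 0.2113 0.089 ] 93.1 tilt [ 6.e-04  1.e-04 -1.e+00] [-0.7 -0.5  3.1] 0.685 jv 0.012
scene crop origin 95 244 tcp px 165 304
h palate 527 sd 0.00068 tilt about tool x -26.69 about tool y -1.34 c(tool,x,y,-z) [-0.0019  0.0046  0.0145]
h teeth 1729 sd 0.00074 tilt about tool x -28.91 about tool y -0.68 c(tool,x,y,-z) [-0.0002 -0.0126  0.017 ]
  ext tool [[-0.0287, -0.0232, -0.025], [-0.0001, -0.0061, -0.0142], [0.0279, 0.0332, 0.0005]]
```

View pics/h_scenec.png

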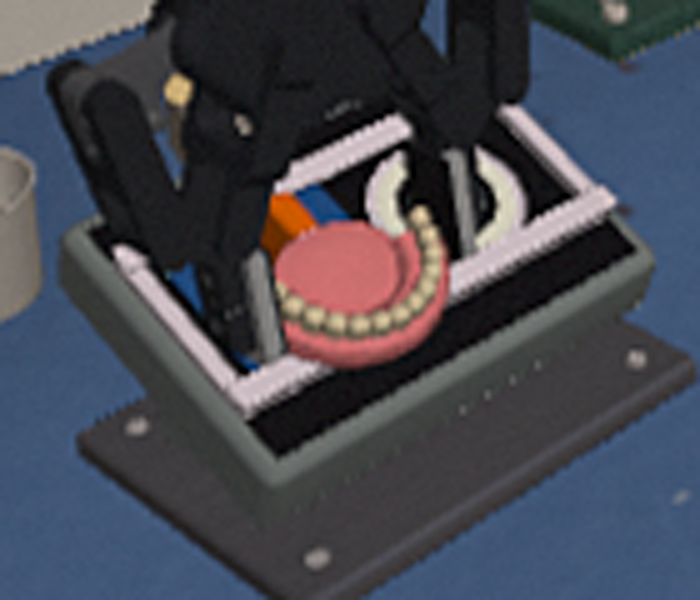

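Call:
send_rows(steps=[[[0,0,-0.002],0],[[0,0,-0.005],0],[[0,0,-0.01],0],[[0,0,-0.02],0],[[0,0,-0.035],0],[[0,0,-0.045],0],[[0,0,-0.05],0],[[0,0,-0.05],0]])

```text
clock: 23.2
position: [0.5656, 0.2112, 0.139]
ee_rot: [0.688, 0.726, 0.0, 0.0]
ft_force: [-0.3, 0.3, -1.3]
grip_width: 0.685
```

```bash
python3 snap.py i wrist; python3 tilt.py i
```

```text
23.2 [0.5656 0.2112 0.139 ] 93.1 tilt [ 6.e-04 -0.e+00 -1.e+00] [-0.3  0.3 -1.3] 0.685 jv 0.011
i palate 2206 sd 0.00057 tilt about tool x -19.24 about tool y -0.97 c(tool,x,y,-z) [-0.0008  0.0056  0.0144]
i teeth 1860 sd 0.00066 tilt about tool x -20.6 about tool y -0.64 c(tool,x,y,-z) [-0.0002 -0.012   0.0189]
  ext tool [[-0.0285, -0.0239, -0.0249], [0.0003, -0.0033, -0.0148], [0.0277, 0.0212, -0.0036]]
```

View pics/i_wrist.png

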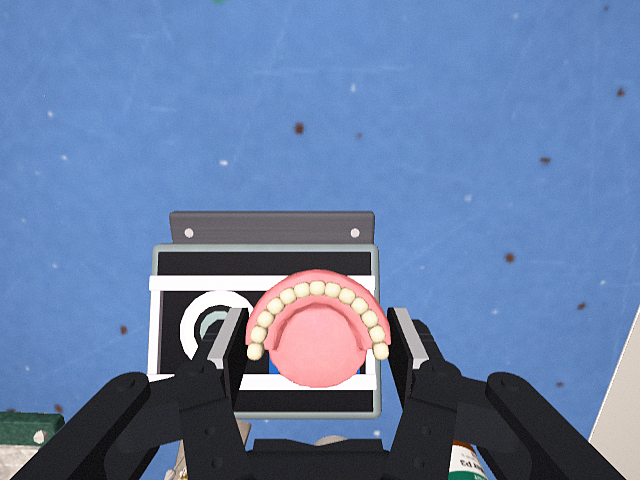

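Call:
send_rows(steps=[[[0,0,0.018],0],[[0,0,0.034],0],[[0,0,0.042],0],[[0,0,0.046],0],[[0,0,0.0485],0],[[0,0,0.0505],0],[[0,0,0.0522],0],[[0,0,0.0522],0]])

```text
clock: 24.25
position: [0.5657, 0.2113, 0.0868]
ee_rot: [0.688, 0.726, 0.0, 0.0]
ft_force: [-1.2, -0.5, 2.6]
grip_width: 0.683
```

Call:
send_rows(steps=[[[0,0,0],0],[[0,0,-0.002],0],[[0,0,-0.008],0],[[0,0,-0.02],0],[[0,0,-0.035],0],[[0,0,-0.045],0],[[0,0,-0.05],0],[[0,0,-0.05],0]])

```text
clock: 25.25
position: [0.5656, 0.2111, 0.1368]
ee_rot: [0.688, 0.726, 0.0, 0.0]
ft_force: [-0.5, -0.5, -1.3]
grip_width: 0.682
```

```bash
python3 snap.py j wrist; python3 tilt.py j
```

```text
25.25 [0.5656 0.2111 0.1368] 93.1 tilt [ 5.e-04 -0.e+00 -1.e+00] [-0.5 -0.5 -1.3] 0.682 jv 0.011
j palate 1377 sd 0.00063 tilt about tool x -24.7 about tool y -1.47 c(tool,x,y,-z) [-0.0009  0.0049  0.0145]
j teeth 1817 sd 0.00068 tilt about tool x -26.41 about tool y -0.78 c(tool,x,y,-z) [ 0.0003 -0.0126  0.0175]
  ext tool [[-0.0286, -0.0232, -0.0249], [-0.0001, -0.0048, -0.0144], [0.0278, 0.0206, -0.0019]]
```

```bash
cat > reg.py <<'E'
from h import *
import sys
K=manip.camera_info('wrist')['intrinsics']
def feats(t):
    z=np.load(t+'_wrist.npz');p,d,T,pos,M=[z[k] for k in ('p','d','T','pos','M')]
    H=hsv(p).astype(int);h,s,v=[H[...,j] for j in range(3)]
    roi=np.zeros(h.shape,bool);roi[262:400,240:396]=1
    te=roi&(h>12)&(h<35)&(s>25)&(v>120)&(d>.1)&(d<.19)
    te=max(comps(te),key=lambda q:q[1][4])[0]
    vv,uu=np.nonzero(te);P=(pts(K,T,uu,vv,d[vv,uu])-pos)@M
    # bins by tool-x fraction (same teeth in each view)
    x=P[:,0];out=[]
    for a,b in ((-.03,-.021),(-.005,.005),(.021,.03)):
        out.append(np.median(P[(x>a)&(x<b)],0))
    pk=roi&((h<8)|(h>168))&(s>70)&(v>100)&(d>.1)&(d<.2);vv,uu=np.nonzero(pk);Q=(pts(K,T,uu,vv,d[vv,uu])-pos)@M
    r=Q[(abs(Q[:,0])<.006)];rear=r[r[:,1]>np.percentile(r[:,1],98)-.0015].mean(0)
    fr=r[r[:,1]<np.percentile(r[:,1],2)+.0015].mean(0)
    return np.array(out+[rear]),fr
A,fa=feats('a')
for t in sys.argv[1:]:
    B,fb=feats(t)
    ang=lambda F:np.degrees(np.arctan2(-(F[0,2]+F[2,2])/2+F[1,2],(F[0,1]+F[2,1])/2-F[1,1]))
    ang2=lambda F:np.degrees(np.arctan2(F[1,2]-F[3,2],F[3,1]-F[1,1]))
    ca,cb=A.mean(0),B.mean(0);rot,rs=R.align_vectors(B-cb,A-ca)
    o0=np.array([-.0003,-.0007,-.0042]);o1=cb+rot.apply(o0-ca)
    print(t,'teeth',round(ang(B)-ang(A),2),'tooth-rear',round(ang2(B)-ang2(A),2),'rotvec deg',np.degrees(rot.as_rotvec()).round(2),'rms',rs/2,'origin tool',o1.round(4))
E
python3 reg.py e f h i j
```

```text
e teeth 22.45 tooth-rear 23.47 rotvec deg [-23.19   0.13  -0.14] rms 0.0004483103387978861 origin tool [-0.0002  0.003  -0.0053]
f teeth 16.63 tooth-rear 17.46 rotvec deg [-17.18   0.27   0.04] rms 0.0004127169457429522 origin tool [-0.0002  0.0023 -0.0046]
h teeth 27.23 tooth-rear 27.88 rotvec deg [-27.66   0.05  -0.44] rms 0.00035814840082651713 origin tool [-0.0002  0.0041 -0.005 ]
i teeth 18.39 tooth-rear 19.64 rotvec deg [-19.24   0.17  -0.26] rms 0.000613741785074423 origin tool [-0.0002  0.0028 -0.0047]
j teeth 24.34 tooth-rear 25.35 rotvec deg [-25.09   0.13  -0.3 ] rms 0.0004444426564656523 origin tool [-0.0002  0.0036 -0.0049]
```

Call:
send_rows(steps=[[[0,0,-0.012],0],[[-0.006,-0.002,-0.026],0],[[-0.018,-0.005,-0.04],0],[[-0.032,-0.008,-0.05],0],[[-0.046,-0.011,-0.0543],0],[[-0.057,-0.0131,-0.0543],0],[[-0.0625,-0.0131,-0.0543],0],[[-0.0625,-0.0131,-0.0543],0]])

```text
clock: 26.3
position: [0.5557, 0.1476, 0.1904]
ee_rot: [0.688, 0.726, -0.0, -0.0]
ft_force: [-0.2, -0.2, 0.0]
grip_width: 0.687
```

Call:
send_rows(steps=[[[0,0,0],0],[[0,0,0],0],[[0,0,0],0],[[0,0,0],0],[[0,0,0],0],[[0,0,0],0],[[0,0,0],0],[[0,0,0],0]])

```text
clock: 27.3
position: [0.5558, 0.148, 0.1908]
ee_rot: [0.688, 0.726, -0.0, 0.0]
ft_force: [-0.6, 1.1, -0.2]
grip_width: 0.686
```

```bash
python3 snap.py k wrist scene side; python3 tilt.py k; python3 reg.py k
```

```text
27.3 [0.5558 0.148  0.1908] 93.1 tilt [ 0.e+00 -1.e-04 -1.e+00] [-0.6  1.1 -0.2] 0.686 jv 0.002
scene crop origin 127 171 tcp px 197 231
side crop origin 242 61 tcp px 312 121
k palate 2341 sd 0.00059 tilt about tool x -24.66 about tool y -1.42 c(tool,x,y,-z) [-0.0009  0.0045  0.0143]
k teeth 1922 sd 0.00069 tilt about tool x -26.33 about tool y -0.78 c(tool,x,y,-z) [-0.0001 -0.0125  0.0176]
  ext tool [[-0.0284, -0.0232, -0.0249], [-0.0001, -0.0032, -0.0144], [0.0277, 0.0208, -0.0024]]
k teeth 24.2 tooth-rear 25.19 rotvec deg [-24.89   0.15  -0.23] rms 0.00045482022168338095 origin tool [-0.0002  0.0036 -0.0049]
```

View pics/k_wrist.png

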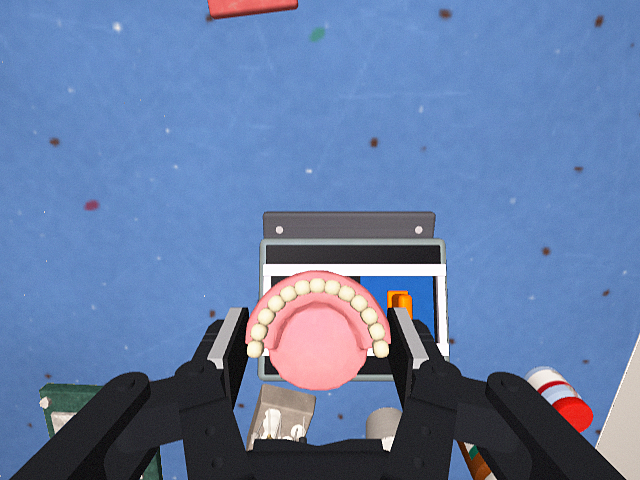

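View pics/k_scene.png

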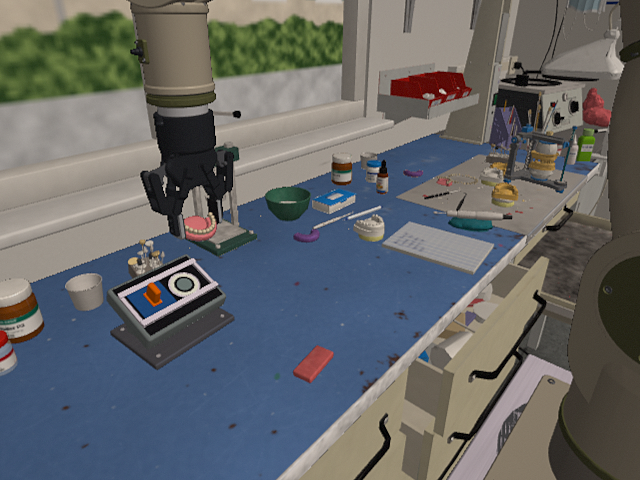

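View pics/k_sidec.png

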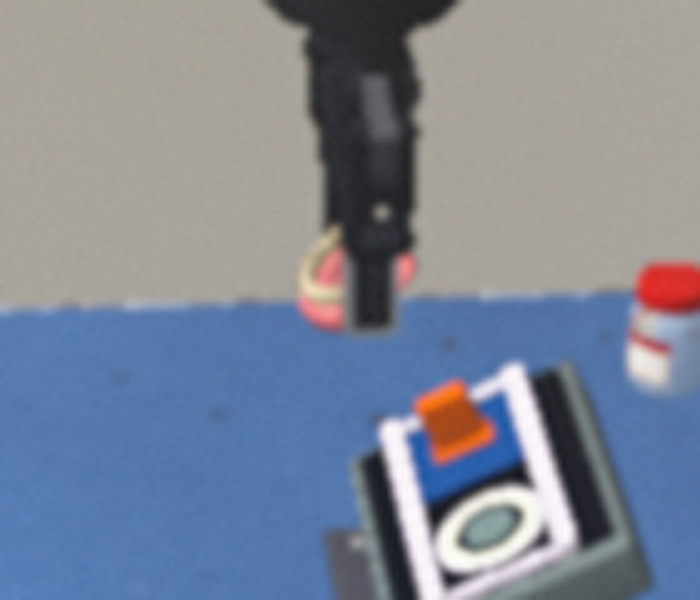

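```bash
python3 - <<'E'
from h import *
L=np.array([.6136,.151,.078]);a=np.radians(3.08);xc=np.array([np.cos(a)*.9063,np.sin(a)*.9063,.4226]);yc=np.array([-np.sin(a),np.cos(a),0]);n=np.cross(xc,yc)
K=manip.camera_info('wrist')['intrinsics']
for f,roi in (('w6.npz',(262,405,255,395)),('k_wrist.npz',(265,395,358,450)),('i_wrist.npz',(280,400,240,385)),('a_wrist.npz',(232,330,270,385))):
    z=np.load(f);p,d,T=z['p'],z['d'],z['T'];H=hsv(p).astype(int);h,s,v=[H[...,j] for j in range(3)]
    b,e,a0,c=roi;m=np.zeros(h.shape,bool);m[b:e,a0:c]=1
    bl=m&(h>100)&(h<118)&(s>130)&(d>.1);vv,uu=np.nonzero(bl);P=pts(K,T,uu,vv,d[vv,uu])-L;P=P[(abs(P@n-.007)<.004)&(abs(P@xc)<.026)]
    print(f,len(P),'shutter y',np.percentile(P@yc,[1,99]).round(4),'x',np.percentile(P@xc,[1,99]).round(4))
    t=m&(h>4)&(h<25)&(s>150)&(d>.1);vv,uu=np.nonzero(t);P=pts(K,T,uu,vv,d[vv,uu])-L;hh=P@n;q=P[(hh>.008)&(hh<.037)];print('  tab y',np.percentile(q@yc,[1,50,99]).round(4) if len(q) else None)
    w=m&(s<50)&(v>210)&(d>.1)
for n2,b in (('a','side'),('f','side'),):
    pass
import cv2
A=cv2.imread('pics/scene0.png').astype(int);B=cv2.imread('pics/k_scene.png').astype(int)
for nm,(x0,y0,x1,y1) in dict(wax=(285,335,340,390),key=(288,226,322,248),cast=(348,210,392,248)).items(): print(nm,abs(A-B)[y0:y1,x0:x1].mean().round(2))
E
```

```text
w6.npz 5606 shutter y [0.0327 0.0878] x [-0.025   0.0241]
  tab y [0.0532 0.0604 0.0674]
k_wrist.npz 2012 shutter y [0.0339 0.0878] x [-0.025   0.0178]
  tab y [0.0523 0.0575 0.0668]
i_wrist.npz 105 shutter y [0.0325 0.0877] x [0.0153 0.0252]
  tab y None
a_wrist.npz 2589 shutter y [0.0325 0.0876] x [-0.0251  0.0027]
  tab y [0.0529 0.0602 0.0678]
wax 5.74
key 5.35
cast 6.6
```

```bash
python3 - <<'E'
from workcell import manip
o=manip.get_obs();print(o['clock'],o['position'],o['grip_width'],abs(o['joint_velocities']).max());print(manip.hand_in())
E
```

```text
27.45 [0.55577723 0.14802315 0.19077792] 0.6783439568686459 0.001979540159828724
the job is handed in; nothing more can be done
None
```

The shutter is fully open, and the denture is held still above the lens with its underside facing the glass and front teeth toward the low edge. The job was handed in at 27.45 s of the 51 s allowed.

**How it was done:**
- I dragged the shutter open by its tab until it met the stop.
- I pinched the denture across the arch. The moves cannot tilt the tool, so I tipped the denture between the pads by pressing it on the top of the orange tab. The force there reached about 33 N at most, carried through the held denture.
- The first two presses sprang back to about 18° and then 20°, so I pressed further until the relaxed tilt was about right.

**Last checks:**
- **Shutter:** its plate measured 33 to 88 mm left of the lens centre, which puts it at 60 mm, fully open. It did not shift during the pressing.
- **Tilt:** the estimates ranged from 24.2° to 26.7° (target 25°). Sideways roll is about 0.2° to 1.3°, and yaw is within 0.1° of the camera.
- **Position:** two estimates of where the denture's origin sits in the grip differed by about 2 mm along the tool's y. I used a value between them, so centring and the 130 mm distance should be good to about 2 mm.
- **Bystanders:** I never went near the key, cast or wax block. A before-and-after image comparison gave low differences (5 to 7 grey levels), but I had no noise baseline to compare that with.

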